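Shift the orange stop of the paint-pot rack one notch out

TASK

The plywood pot rack needs room for a second paint pot beside the one already standing in it. Lift the orange stop up out of its notches, shift it one notch outwards along the rack (away from the blue stop), and lower it into that next pair of notches until it sits fully down and upright. Leave the blue stop where it is and do not push the pot about or tip it.

Things in the scene. Friction and masses are not known exactly. Their poses are not given: they have to be found in the camera images.
- pot_rack: Fixed plywood trough on the table, 90 mm wide (x), 284 long (y), 50 high, end boards. Origin: centre of its underside; z up. Its two side walls (10 mm thick, 70 apart) have opposite notches open to the top at y = -100, -50, 0, 50, 100 mm: bottom 24 mm above the table, 19 mm wide, widening over the top 14 mm to 33, so a stop guides itself in. Trough floor 8 mm above the table.
- orange_stop_grip (a point): Orange plastic stop, loose, 0.1 to 0.17 kg: 98 x 14 x 24 mm cross bar lying in two opposite notches, 10 mm steel tongue below it in the trough, upright grip block on top, 26 mm across the rack (x), 20 mm along it (y), 40 mm high. Point: middle of the block, 18 mm below its top; seated it is 84 mm above the table, 60 mm above the bar's underside. Axes as the rack's. Starts at y = +50 or -50 mm of the rack.
- blue_stop_grip (a point): Blue plastic stop, loose, 0.1 to 0.17 kg: 98 x 14 x 24 mm cross bar lying in two opposite notches, 10 mm steel tongue below it in the trough, upright grip block on top, 26 mm across the rack (x), 20 mm along it (y), 40 mm high. Point: middle of the block, 18 mm below its top; seated it is 84 mm above the table, 60 mm above the bar's underside. Axes as the rack's. Opposite the orange; stays.
- racked_pot_mid (a point): Paint pot, pale grey body with a black cap, 61 x 50 mm, 55 mm high, standing loose on the rack's floor between the two stops; its top is 63 mm above the table. Point: on its axis, half-way up. It stays where it is.
Things that resemble listed ones, but are neither listed nor needed, are in the scene too. Of the things shaped like the part that bears blue_stop_grip, the blue one is meant.

How it is judged:
By the outcome, as a careful person would: the job done as asked, in the order asked, and still so for the second after the job is handed in, with the robot touching nothing.
It also fails if it takes over 32 s, if anything falls off the work surface, if the arm or the gripper's body presses on something with over 40 N, if the wrist force passes 120 N, or if a joint passes its speed limit or range.

ROBOT

A 7-joint arm with a two-finger parallel gripper is mounted at the origin on a cart in front of the work surface, level with it; the furniture and walls round the work are solid. World frame = base frame: x ahead of the robot, y to its left, z up, the work surface at z = 0. Lengths are in m, angles in rad, forces in N, time in s.
With the tool pointing down it reaches from about 0.4 to 0.85 m from the base axis. Payload 4.5 kg.
Tool frame: the origin (TCP) lies at the very end of the fingers, on their centre line; the grasp point (between the pads) lies 19 mm behind it (r.pinch_z is the distance from the TCP to the grasp point, in m); z points along the fingers, y is the line along which they close (so a half turn about z gives the same grasp; the last joint's range is limited). The gripper opens to 88 mm and grips with 3 to 60 N. Pads are 18 mm wide; open, the fingers measure 123 mm over their backs; the gripper's body (75 mm by 187 mm) begins 45 mm behind the grasp point.
Start: joints at [1.383, 0.689, -0.195, 1.565, 0.157, 0.902, -0.215], TCP at [0.138, -0.61, 0.239] pointing down, gripper open.
Joint ranges: [-3.01, 3.01], [-0.46, 2.08], [-1.47, 1.51], [0.13, 2.56], [-1, 4.14], [0.04, 2.09], [-2.66, 2.66]. Speed limits (rad/s): [2.57, 2.57, 3.14, 3.14, 3.14, 3.14, 3.14].

INTERFACE

Orientations are given as a unit quaternion [x, y, z, w].
In Python, from plant import r, cams gives the robot as it stands.
- The arm moves only by the shell command python3 -m pendant 'ROWS' [FORCE]. ROWS is JSON, a list of rows, each a list of 3 entries, a list of its own where there are three numbers: the closure, from -1 (fully open) to 1 (shut), then the shift along the tool's x, y, z in mm, then the turn, a rotation vector about the tool's x, y, z in degrees. A call has 1 to 8 rows; each row shifts and turns the commanded pose from where the row before left it, along the tool's axes as they then stand; what a row does not reach is not made up. A row lasts 1/8 s, in which the tool goes at most 62.5 mm and 10.7 degrees, less where a joint would pass 70% of its speed; a pose out of reach is approached as far as the arm can. A call with a gripper value outside its range is refused whole. The fingers move at their own pace and stop on an object; FORCE is the grip in N (left out, the last holds). Time passes only in rows, so rows that do not move let the fingers close. It gives the time, the measured TCP pose, the force, the opening and the grip force at its end, in the units of the state.
- r.get_state(): the state, without advancing time (a new reading comes with each control period).
- cams.snapshot(name): name is "scene" or "top" or "wrist"; returns a dict with "img" (384x512x3 uint8, red, green, blue), "camera_matrix" (3x3 intrinsics, pixels), "camera_from_world" (4x4, takes a point from world to camera coordinates); the wrist camera has in their place "tool_from_camera" (4x4, takes a point from camera to tool coordinates, whose origin is the TCP and whose axes are the flange's). Camera axes: x right, y up, looking along -z (the intrinsics and any distortion apply to the point x, -y, -z); pixel columns grow to the right and rows downward; lengths in m; the calibration is good to about 2 mm. The wrist camera is an equidistant fisheye: a pixel r from the principal point sees the ray r / f radians off the axis. A picture is of the moment at which its call begins: read the wrist's pose just before it. There is no depth.
- r.finish_job(): hands the job in; it is judged then, once.
The state is a dict: "clock": time; "q": joint angles; "qd": joint speeds; "joint_torque": joint torques, N m; "tool_pos": TCP position; "eef_rot": TCP orientation; "contact_force": force on the tool from outside, world axes, zero at the start; "moment": the same for the moment, N m; "opening": opening from 0.0 (shut) to 1.0 (fully open); "finger_force": force on a finger pad.
Only numpy, scipy, OpenCV 4.12 (cv2) and the standard library are available. Lean on these libraries where they do the work, as an engineer would, in place of code of your own. Each camera call takes 0.05 s, during which the arm holds its last target. There are 200 camera calls.

## Working session

There is one attempt and no reset: what is moved stays moved. The work goes in short steps, Python scripts to look and compute and a shell command to move; the robot and the scene stay as the last step left them, time stands still between calls to the robot, and variables do not carry over. Pictures are saved under pics/ and viewed, at most 10 in all, crops included, and the job is handed in when it is done.

```bash
mkdir -p pics; cat > h.py <<'E'
import numpy as np, cv2
from plant import r, cams
def snap(n,f):
    s=cams.snapshot(n); cv2.imwrite(f'pics/{f}.png',s['img'][:,:,::-1]); return s
def ray(s,u,v):
    K=np.array(s['camera_matrix']);T=np.linalg.inv(np.array(s['camera_from_world']))
    d=np.array([(u-K[0,2])/K[0,0],-(v-K[1,2])/K[1,1],-1]); return T[:3,3],T[:3,:3]@d
def onz(s,u,v,z):
    o,d=ray(s,u,v); return o+d*(z-o[2])/d[2]
E
python3 - <<'E'
from h import *
a=snap('scene','s0');b=snap('top','t0')
cv2.imwrite('pics/both.png',cv2.resize(np.hstack([a['img'],b['img']])[:,:,::-1],(800,300)))
print({k:v for k,v in b.items() if k!='img'}, r.get_state())
E
```

```text
{'camera_matrix': array([[381.96263714,   0.        , 263.23969675],
       [  0.        , 381.96263714, 191.27089585],
       [  0.        ,   0.        ,   1.        ]]), 'camera_from_world': array([[ 0.00995649, -0.99973405, -0.02080125, -0.00672824],
       [ 0.99617644,  0.00811115,  0.08698689, -0.58456299],
       [-0.08679503, -0.0215878 ,  0.99599226, -0.89140469],
       [ 0.        ,  0.        ,  0.        ,  1.        ]])} {'clock': 0.1, 'q': array([ 1.38280526,  0.68988985, -0.19453228,  1.56618504,  0.15735232,
        0.90249304, -0.21510329]), 'qd': array([ 0.00013544, -0.00137162, -0.00036256, -0.00381219, -0.00064312,
       -0.0004471 , -0.00074429]), 'joint_torque': array([-3.76038850e-03, -5.28498030e+01, -1.27155595e+00, -1.53835380e+01,
       -5.25184732e-02,  2.00352610e-03,  6.71824000e-05]), 'tool_pos': array([ 0.13732124, -0.60918012,  0.23801161]), 'eef_rot': array([ 9.93851095e-01,  1.10722074e-01, -1.59516141e-04, -7.73075822e-04]), 'contact_force': array([-0.57523204,  0.05905938, -0.1410606 ]), 'moment': array([-0.00628516, -0.03798402,  0.02750585]), 'finger_force': 0.0, 'opening': 1.0015703189033545}
```

View pics/t0.png

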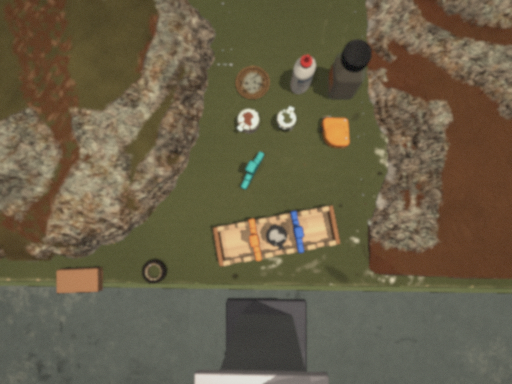

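View pics/s0.png

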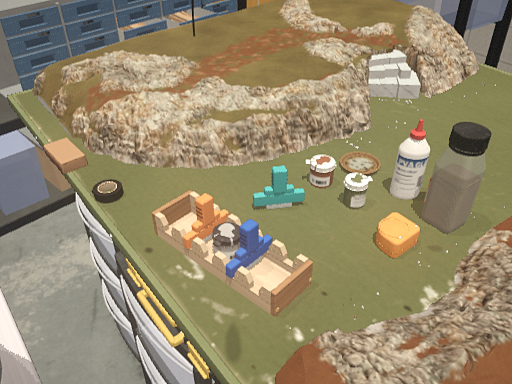

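The top view shows the orange stop at (253,240), the blue stop at (298,232) and the pot between them at (276,235). The orange sponge at (336,132) and the teal stop at (252,170) are lookalikes. The stop meant is the orange one in the rack, and its outward direction is image-left. Next I'll measure it and confirm with a crop.

```bash
python3 - <<'E'
from h import *
b=cams.snapshot('top'); s=cams.snapshot('scene')
def mask(im,lo,hi,box):
    h=cv2.cvtColor(im,cv2.COLOR_RGB2HSV); m=cv2.inRange(h,lo,hi); k=np.zeros_like(m); x0,y0,x1,y1=box;k[y0:y1,x0:x1]=m[y0:y1,x0:x1]
    return k
for n,lo,hi,sc in (('or',(8,190,120),(16,255,255),(180,185,235,250)),('bl',(105,150,60),(125,255,255),(222,215,275,278))):
    m=mask(b['img'],lo,hi,(210,200,345,270)); ys,xs=np.nonzero(m)
    (c,wh,a)=cv2.minAreaRect(np.c_[xs,ys].astype(np.float32)); 
    print(n,len(xs),c,wh,a,'centroid',xs.mean(),ys.mean(), onz(b,xs.mean(),ys.mean(),.06))
    m=mask(s['img'],lo,hi,sc); ys,xs=np.nonzero(m); t=ys<ys.min()+5
    print(' scene top',xs[t].mean(),ys.min(),len(xs))
# rack: wood mask incl everything -> hull
h=cv2.cvtColor(b['img'],cv2.COLOR_RGB2HSV)
m=mask(b['img'],(8,50,130),(22,255,255),(205,195,350,275))
p=np.argwhere(m)[:,::-1].astype(np.float32); R=cv2.minAreaRect(p);print(R)
c=[onz(b,*q,.05) for q in cv2.boxPoints(R)];print(np.round(c,4),np.mean(c,0))
print([np.linalg.norm(c[i]-c[i-1]) for i in range(4)])
T=cv2.resize(b['img'][195:275,205:350],None,fx=4,fy=4,interpolation=2)
S=cv2.resize(s['img'][175:315,145:320],None,fx=3.3,fy=3.3,interpolation=2)[:,:580]
o=np.zeros((600,600,3),np.uint8);o[:300,:580]=T[:300,:580];o[300:,:300]=0
S=cv2.resize(S,(375,300));o[300:,:375]=S
cv2.imwrite('pics/c1.png',o[:,:,::-1])
E
```

```text
or 0 (0.0, 0.0) (0.0, 0.0) 0.0 centroid nan nan [nan nan nan]<stdin>:9: RuntimeWarning: Mean of empty slice.
  ret = ret.dtype.type(ret / rcount)
Traceback (most recent call last):
ValueError: zero-size array to reduction operation minimum which has no identity
```

```bash
cat > m.py <<'E'
from h import *
b=cams.snapshot('top'); s=cams.snapshot('scene')
def mask(im,lo,hi,box):
    h=cv2.cvtColor(im,cv2.COLOR_RGB2HSV); m=cv2.inRange(h,lo,hi); k=np.zeros_like(m); x0,y0,x1,y1=box;k[y0:y1,x0:x1]=m[y0:y1,x0:x1]
    return k
h=cv2.cvtColor(b['img'],cv2.COLOR_RGB2HSV); print('hsv',h[240,250:258].tolist(),h[240,228].tolist(),h[232,297].tolist())
for n,lo,hi,sc in (('or',(8,165,120),(17,255,255),(180,185,235,250)),('bl',(105,120,50),(125,255,255),(222,215,275,278))):
    m=mask(b['img'],lo,hi,(210,200,345,270)); ys,xs=np.nonzero(m)
    if len(xs): print(n,len(xs),cv2.minAreaRect(np.c_[xs,ys].astype(np.float32)),'centroid',xs.mean(),ys.mean(), onz(b,xs.mean(),ys.mean(),.06))
    m=mask(s['img'],lo,hi,sc); ys,xs=np.nonzero(m)
    if len(xs): print(' scene top',xs[ys<ys.min()+5].mean(),ys.min(),len(xs))
m=mask(b['img'],(8,50,110),(22,255,255),(205,195,350,275))
p=np.argwhere(m)[:,::-1].astype(np.float32); R=cv2.minAreaRect(p);print(R)
c=[onz(b,*q,.05) for q in cv2.boxPoints(R)];print(np.round(c,4),np.mean(c,0))
print([np.linalg.norm(c[i]-c[i-1]) for i in range(4)])
T=cv2.resize(b['img'][195:270,205:350],None,fx=4,fy=4,interpolation=2)
S=cv2.resize(s['img'][175:315,145:320],(375,300))
o=np.zeros((600,580,3),np.uint8);o[:300]=T;o[300:,:375]=S
cv2.imwrite('pics/c1.png',o[:,:,::-1])
E
python3 m.py
```

```text
hsv [[13, 160, 215], [15, 161, 225], [16, 160, 226], [16, 156, 227], [17, 156, 226], [17, 153, 227], [16, 155, 226], [15, 160, 220]] [19, 91, 229] [109, 145, 202]
or 18 ((252.9327850341797, 228.14309692382812), (4.932650089263916, 18.027660369873047), 3.3664605617523193) centroid 252.33333333333334 233.16666666666666 [0.48513207 0.02182182 0.06      ]
 scene top 196.0 202 35
bl 213 ((297.8269348144531, 231.1345977783203), (41.772735595703125, 7.060181140899658), 78.69007110595703) centroid 297.15023474178406 231.44131455399062 [ 0.49011757 -0.08057337  0.06      ]
 scene top 250.0 220 358
((276.3650817871094, 235.89291381835938), (44.06471252441406, 124.45945739746094), 80.41705322265625)
[[ 0.5039  0.1179  0.05  ]
 [ 0.5546 -0.1666  0.05  ]
 [ 0.4549 -0.1828  0.05  ]
 [ 0.4045  0.0988  0.05  ]] [ 0.47945226 -0.03314728  0.05      ]
[np.float64(0.10122876844189466), np.float64(0.28900692257712585), np.float64(0.10103570581962536), np.float64(0.2860673190309181)]
```

View pics/c1.png

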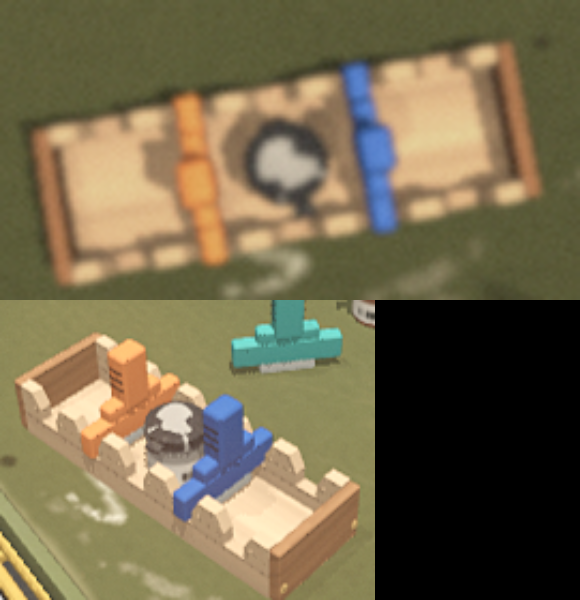

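The crop confirms it: the orange stop sits in the rack's left (+y) half with the pot between it and the blue stop, and the next notch pair, empty, is to its left. The rack centre is about (0.479, -0.033) with a yaw of about 10°. I'll swing round on an arc, rising and keeping the radius short of the rocks.

```bash
python3 -m pendant '[[-1,[30,-15,-10],[0,0,-3]],[-1,[50,-15,-8],[0,0,-5]],[-1,[50,-15,-8],[0,0,-5]],[-1,[50,-15,-6],[0,0,-5]],[-1,[50,-15,-6],[0,0,-5]],[-1,[50,-15,-6],[0,0,-5]],[-1,[48,-15,-6],[0,0,-5]],[-1,[48,-12,0],[0,0,-5]]]'
```

```text
clock: 1.3
tool_pos: [0.4074, -0.3271, 0.2893]
eef_rot: [0.903, 0.43, 0.0, 0.001]
contact_force: [1.5, 0.1, 0.6]
opening: 1.001
finger_force: 0.0
```

```bash
python3 -m pendant '[[-1,[44,-5.6,0],[0,0,-6.2]],[-1,[44,-5.6,4],[0,0,-6.2]],[-1,[44,-5.6,10],[0,0,-6.2]],[-1,[44,-5.6,10],[0,0,-6.2]],[-1,[44,-5.6,10],[0,0,-6.2]],[-1,[44,-5.6,10],[0,0,-6.2]],[-1,[44,-5.6,10],[0,0,-6.2]],[-1,[44,-5.6,10],[0,0,-6.2]]]'
python3 -m pendant '[[-1,[0,0,0],[0,0,0]],[-1,[0,0,0],[0,0,0]]]'
python3 - <<'E'
from h import *
s=r.get_state();print(s['tool_pos'],s['eef_rot'],s['contact_force'])
w=snap('wrist','w0');print({k:v for k,v in w.items() if k!='img'})
E
```

```text
clock: 2.3
tool_pos: [0.4682, 0.0116, 0.2245]
eef_rot: [0.639, 0.769, 0.0, 0.0]
contact_force: [0.8, 0.3, -0.3]
opening: 1.002
finger_force: 0.0
clock: 2.55
tool_pos: [0.4682, 0.0093, 0.2247]
eef_rot: [0.641, 0.767, -0.0, 0.0]
contact_force: [-0.5, 0.5, -0.5]
opening: 1.001
finger_force: 0.0
[0.46819481 0.00931712 0.2247351 ] [ 6.41176998e-01  7.67392883e-01 -3.41299608e-04  3.20826078e-04] [-0.52587357  0.52918904 -0.49220129]
{'camera_matrix': array([[297.31863964,   0.        , 251.88560481],
       [  0.        , 297.31863964, 192.16603065],
       [  0.        ,   0.        ,   1.        ]]), 'tool_from_camera': array([[ 6.83748218e-04,  9.47575041e-01,  3.19532586e-01,
         8.30984958e-02],
       [ 9.99999364e-01, -3.61413451e-04, -1.06806452e-03,
        -1.47613969e-04],
       [-8.96587908e-04,  3.19533113e-01, -9.47574686e-01,
        -1.46791305e-01],
       [ 0.00000000e+00,  0.00000000e+00,  0.00000000e+00,
         1.00000000e+00]])}
```

View pics/w0.png

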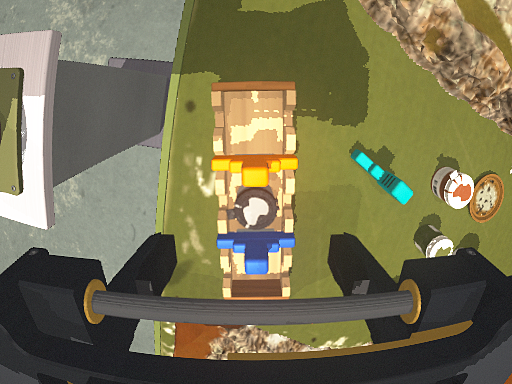

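The wrist view shows the orange bar from (213,163) to (297,163) with its grip at (257,175), the pot at (257,208), the blue stop at (257,245) and the end board at row 86. I'll measure the bar here.

```bash
cat >> h.py <<'E'
from scipy.spatial.transform import Rotation as Ro
def wz(w,st,u,v,z):
    K=w['camera_matrix'];p=np.array([u-K[0,2],v-K[1,2]])/K[0,0];a=np.hypot(*p)
    d=np.array([p[0]/a*np.sin(a),-p[1]/a*np.sin(a),-np.cos(a)])
    T=w['tool_from_camera'];R=Ro.from_quat(st['eef_rot']).as_matrix()
    o=R@T[:3,3]+st['tool_pos'];d=R@T[:3,:3]@d
    return o+d*(z-o[2])/d[2]
E
cat > w.py <<'E'
from h import *
st=r.get_state();w=cams.snapshot('wrist');h=cv2.cvtColor(w['img'],cv2.COLOR_RGB2HSV)
Rt=Ro.from_quat(st['eef_rot']).as_matrix()
for n,lo,hi in (('or',(9,215,150),(24,255,255)),('bl',(105,150,50),(125,255,255))):
    m=cv2.inRange(h,lo,hi);m[:120]=0;m[290:]=0;m[:,:190]=0;m[:,320:]=0
    nn,L,S,C=cv2.connectedComponentsWithStats(m);i=1+S[1:,4].argmax();m=L==i
    print(n,S[i],C[i])
    ys,xs=np.nonzero(m)
    e=[]
    for c in (xs.min()+1,xs.min()+8,xs.max()-8,xs.max()-1):
        yy=ys[abs(xs-c)<=2];e.append((c,yy.min(),yy.max()+1))
    print(e)
    top=[wz(w,st,c+.5,a,.048) for c,a,b in e[1:3]]  # far (outer, top) edge of bar, z=48mm
    d=top[1]-top[0];print(' yaw',np.degrees(np.arctan2(d[1],d[0])))
    ends=[wz(w,st,xs.min(),e[0][1]+3,.048),wz(w,st,xs.max()+1,e[3][1]+3,.048)]
    print(' length',np.linalg.norm(ends[1]-ends[0]))
    yv=np.array([-d[1],d[0],0])/np.linalg.norm(d[:2]);xv=np.array([yv[1],-yv[0],0])
    ec=np.mean(top,0);mid=np.mean(ends,0)
    ctr=ec-yv*.007; ctr=ctr+xv*((mid-ctr)@xv); print(' bar centre',ctr)
    yb=ys.max()+1; k=xs[ys>yb-4]; 
    g=wz(w,st,(k.min()+k.max()+1)/2,yb,.102)
    print(' grip top near edge+10mm',g+yv*.010,'w',np.linalg.norm(wz(w,st,k.min(),yb,.102)-wz(w,st,k.max()+1,yb,.102)))
    print(' tool-frame offset bar (mm)',1e3*Rt.T@(ctr-st['tool_pos']), 'grip',1e3*Rt.T@(g+yv*.01-st['tool_pos']))
print('tool y heading',np.degrees(np.arctan2(Rt[1,1],Rt[0,1])))
E
python3 w.py
```

```text
or [211 154  87  32 831] [254.6654633  162.28640193]
[(np.int64(212), np.int64(156), np.int64(166)), (np.int64(219), np.int64(155), np.int64(170)), (np.int64(289), np.int64(154), np.int64(159)), (np.int64(296), np.int64(155), np.int64(168))]
 yaw 11.072514310475897
 length 0.09733222792898395
 bar centre [0.46955663 0.02018869 0.048     ]
 grip top near edge+10mm [0.46981253 0.01742581 0.102     ] w 0.02472919309428775
 tool-frame offset bar (mm) [ 11.19646437   3.18264477 176.78598787] grip [  8.37407368   2.95413213 122.78894265]
bl [245 257  23  17 306] [256.25490196 265.5751634 ]
[(np.int64(246), np.int64(257), np.int64(274)), (np.int64(253), np.int64(259), np.int64(274)), (np.int64(259), np.int64(259), np.int64(273)), (np.int64(266), np.int64(257), np.int64(273))]
 yaw 10.011227320392353
 length 0.029205715970807997
 bar centre [ 0.49603345 -0.11078427  0.048     ]
 grip top near edge+10mm [ 0.48972418 -0.08058135  0.102     ] w 0.022815768549453285
 tool-frame offset bar (mm) [-122.39330081    6.13076351  176.92915392] grip [-91.60872283   5.2576746  122.89610553]
tool y heading 10.164377563394652
```

```bash
python3 -m pendant '[[-1,[9,3,30],[0,0,-0.6]],[-1,[0,0,40],[0,0,0]],[-1,[0,0,40],[0,0,0]],[-1,[0,0,28],[0,0,0]],[-1,[0,0,18],[0,0,0]],[-1,[0,0,1],[0,0,0]],[-1,[0,0,0],[0,0,0]]]'
python3 - <<'E'
from h import *
w=snap('wrist','w1');s=snap('scene','s1')
o=np.zeros((600,512,3),np.uint8);o[:384]=w['img'];o[384:,:270]=cv2.resize(s['img'][150:310,130:330],(270,216));cv2.imwrite('pics/w1b.png',o[:,:,::-1])
E
```

```text
clock: 3.52
tool_pos: [0.4699, 0.0188, 0.0682]
eef_rot: [0.637, 0.771, 0.0, 0.0]
contact_force: [0.5, -1.0, 0.1]
opening: 0.996
finger_force: 0.0
```

View pics/w1b.png

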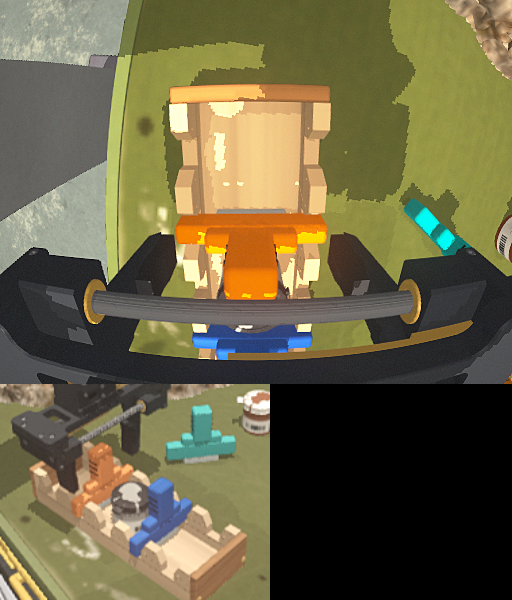

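The grip block (u≈226–278) is centred between the fingers, which straddle it clear of the walls. Closing now.

```bash
python3 -m pendant '[[1,[0,0,0],[0,0,0]],[1,[0,0,0],[0,0,0]],[1,[0,0,0],[0,0,0]],[1,[0,0,0],[0,0,0]],[1,[0,0,0],[0,0,0]],[1,[0,0,0],[0,0,0]]]' 30
```

```text
clock: 4.38
tool_pos: [0.4693, 0.0195, 0.0677]
eef_rot: [0.637, 0.771, -0.0, 0.0]
contact_force: [0.4, 0.1, -0.3]
opening: 0.341
finger_force: 0.0
```

```bash
python3 -m pendant '[[1,[0,0,0],[0,0,0]],[1,[0,0,0],[0,0,0]],[1,[0,0,0],[0,0,0]]]' 30
```

```text
clock: 4.75
tool_pos: [0.4693, 0.0194, 0.0677]
eef_rot: [0.637, 0.771, -0.0, -0.0]
contact_force: [-0.1, -0.2, 0.9]
opening: 0.294
finger_force: 30.0
```

Gripped (26 mm wide, 30 N). Next I'll lift it and shift 50 mm outwards.

```bash
python3 -m pendant '[[1,[0,0,-5],[0,0,0]],[1,[0,0,-10],[0,0,0]],[1,[0,0,-15],[0,0,0]],[1,[0,0,-15],[0,0,0]],[1,[0,0,0],[0,0,0]]]'
python3 -m pendant '[[1,[10,0,0],[0,0,0]],[1,[15,0,0],[0,0,0]],[1,[15,0,0],[0,0,0]],[1,[10,0,0],[0,0,0]],[1,[0,0,0],[0,0,0]],[1,[0,0,0],[0,0,0]]]'
python3 - <<'E'
from h import *
w=snap('wrist','w2');s=snap('scene','s2')
o=np.zeros((600,512,3),np.uint8);o[:384]=w['img'];o[384:,:270]=cv2.resize(s['img'][150:310,130:330],(270,216));cv2.imwrite('pics/w2b.png',o[:,:,::-1])
E
```

```text
clock: 5.38
tool_pos: [0.4701, 0.0194, 0.1139]
eef_rot: [0.637, 0.771, 0.001, 0.001]
contact_force: [-0.7, 0.9, -2.1]
opening: 0.293
finger_force: 30.0
clock: 6.12
tool_pos: [0.4599, 0.0681, 0.1126]
eef_rot: [0.637, 0.771, -0.0, 0.0]
contact_force: [-0.5, -0.2, -0.8]
opening: 0.292
finger_force: 30.0
```

View pics/w2b.png

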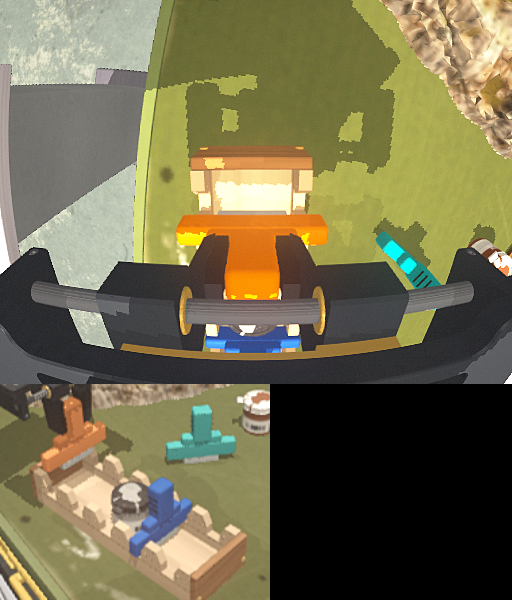

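The stop hangs level, with the end board ahead at row 155, and the pot and blue stop are unmoved. Lowering.

```bash
python3 -m pendant '[[1,[0,0,10],[0,0,0]],[1,[0,0,10],[0,0,0]],[1,[0,0,8],[0,0,0]],[1,[0,0,6],[0,0,0]],[1,[0,0,5],[0,0,0]],[1,[0,0,3],[0,0,0]],[1,[0,0,0],[0,0,0]],[1,[0,0,0],[0,0,0]]]'
python3 -m pendant '[[1,[0,0,1.5],[0,0,0]],[1,[0,0,1.5],[0,0,0]],[1,[0,0,0],[0,0,0]]]'
```

```text
clock: 7.22
tool_pos: [0.46, 0.0686, 0.0709]
eef_rot: [0.637, 0.771, 0.0, 0.0]
contact_force: [0.5, -0.8, -1.0]
opening: 0.288
finger_force: 30.0
clock: 7.6
tool_pos: [0.4599, 0.0685, 0.0677]
eef_rot: [0.637, 0.771, -0.0, 0.0]
contact_force: [-0.1, -0.6, -1.2]
opening: 0.291
finger_force: 30.0
```

```bash
python3 -m pendant '[[1,[0,0,0.7],[0,0,0]],[1,[0,0,0.5],[0,0,0]],[1,[0,0,0],[0,0,0]]]'
python3 - <<'E'
from h import *
w=snap('wrist','w3');s=snap('scene','s3')
o=np.zeros((600,512,3),np.uint8);o[:384]=w['img'];o[384:,:270]=cv2.resize(s['img'][150:310,130:330],(270,216));cv2.imwrite('pics/w3b.png',o[:,:,::-1])
E
```

```text
clock: 7.98
tool_pos: [0.4599, 0.0686, 0.0676]
eef_rot: [0.637, 0.771, 0.0, 0.001]
contact_force: [-2.2, 0.0, 12.9]
opening: 0.289
finger_force: 30.0
```

View pics/w3b.png

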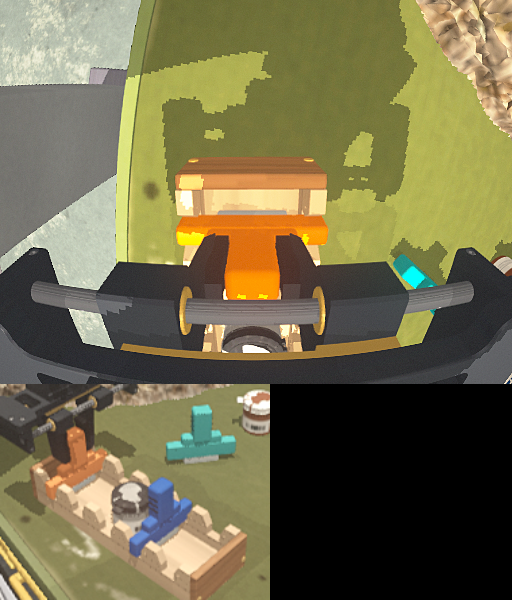

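The stop bottomed at its original seated height (67.6 mm, 13 N contact), in the outermost notches. Releasing and retreating straight up.

```bash
python3 -m pendant '[[1,[0,0,-1],[0,0,0]],[-1,[0,0,0],[0,0,0]],[-1,[0,0,0],[0,0,0]],[-1,[0,0,0],[0,0,0]],[-1,[0,0,0],[0,0,0]],[-1,[0,0,0],[0,0,0]],[-1,[0,0,0],[0,0,0]]]'
python3 -m pendant '[[-1,[0,0,-8],[0,0,0]],[-1,[0,0,-15],[0,0,0]],[-1,[0,0,-25],[0,0,0]],[-1,[0,0,-35],[0,0,0]],[-1,[-10,0,-40],[0,0,0]],[-1,[-30,0,-30],[0,0,0]],[-1,[0,0,0],[0,0,0]],[-1,[0,0,0],[0,0,0]]]'
sed -i 's/c1.png/c2.png/;s/^h=.*//' m.py; python3 w.py; python3 - <<'E'
from h import *
w=snap('wrist','w4');s=snap('scene','s4')
o=np.zeros((600,512,3),np.uint8);o[:384]=w['img'];o[384:,:270]=cv2.resize(s['img'][150:310,130:330],(270,216));cv2.imwrite('pics/w4b.png',o[:,:,::-1])
E
```

```text
clock: 8.95
tool_pos: [0.4599, 0.0685, 0.0675]
eef_rot: [0.637, 0.771, -0.0, 0.0]
contact_force: [0.4, -0.3, -0.3]
opening: 0.953
finger_force: 0.0
clock: 9.95
tool_pos: [0.4669, 0.0296, 0.2203]
eef_rot: [0.637, 0.771, -0.0, -0.0]
contact_force: [-0.1, 0.6, 0.1]
opening: 0.999
finger_force: 0.0
or [ 208  131   90   26 1295] [248.37915058 140.26177606]
[(np.int64(209), np.int64(132), np.int64(145)), (np.int64(216), np.int64(131), np.int64(145)), (np.int64(289), np.int64(131), np.int64(145)), (np.int64(296), np.int64(131), np.int64(145))]
 yaw 10.984213536469394
 length 0.09755027365256944
 bar centre [0.46092845 0.06732312 0.048     ]
 grip top near edge+10mm [0.4608348  0.06659686 0.102     ] w 0.023649941278881356
 tool-frame offset bar (mm) [ 38.11057761   1.3797861  172.33406932] grip [ 37.43232761   1.12581754 118.33396103]
bl [242 254  50  36 524] [263.66793893 272.97900763]
[(np.int64(243), np.int64(270), np.int64(290)), (np.int64(250), np.int64(277), np.int64(290)), (np.int64(283), np.int64(254), np.int64(263)), (np.int64(290), np.int64(254), np.int64(263))]
 yaw 51.06647654485138
 length 0.06722584270811625
 bar centre [ 0.5145426  -0.09135573  0.048     ]
 grip top near edge+10mm [ 0.48323911 -0.08185141  0.102     ] w 0.02428950473178056
 tool-frame offset bar (mm) [-127.85085992   23.96850832  172.27122306] grip [-112.57235046   -4.99260505  118.28917263]
tool y heading 10.918196179963772
```

View pics/w4b.png

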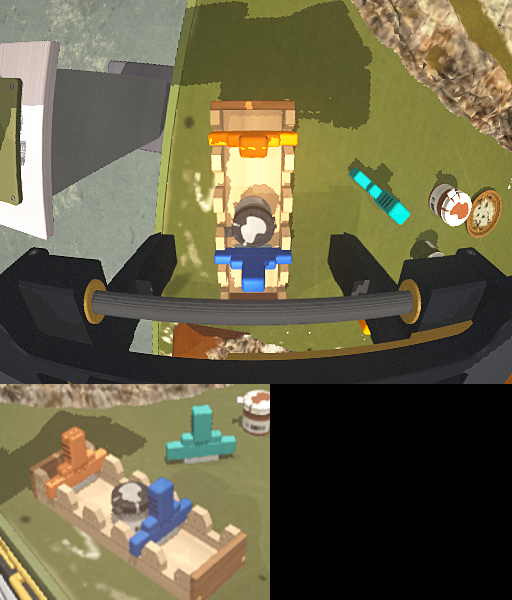

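The orange stop sits upright in the outermost notches, with bar and grip centres agreeing within 1 mm. The pot and blue stop are where they were.

```bash
python3 -c "from plant import r; print(r.finish_job())"
```

```text
the job is handed in; nothing more can be done
None
```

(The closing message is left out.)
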